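# Pry open the stamp case and lock its lid back

## Task

Open the wooden stamp case for the clay class: its lid has no handle, so lever it up with the palette knife's blade in the slot under the lid, keeping your fingers off the lid until it is up. Then swing the lid fully back, and after that turn the collar on the hinge until its wing stands straight up beside the locked mark. Leave the knife lying flat on the white board, its handle well on the board, and do not disturb the brush or the other things.

Things in the scene. Friction and masses are not known exactly. Their poses are not given: they have to be found in the camera images.
- case: dark wooden case fixed to the table, 120 mm (x) by 180 (y) by 80 high without the lid. Origin: centre of its underside; x points from the slotted front to the hinge at the back, z up; the front faces roughly -y world. Stamps inside, up to 48 mm tall. Outside its -y end the hinge pin carries the collar and ends in a steel bracket with an upright fin
- pry_slot (a point): middle of the slot's mouth in the case's front face: a gap 60 mm wide (case y) and 7 mm high (73 to 80 mm above the table) between the front wall's lowered rim and the lid's underside, too thin for fingers; the blade goes in along the case's +x, free space behind the 8 mm wall. The lid's front edge is flush with the case's front
- lid (a joint): pale plywood lid 120 x 180 x 8 mm, 140 g, steel strip on top over the slot, underside 80 mm above the table when shut: rad, 0 shut (starts 0 to 0.02), grows as the front edge rises, stop at 1.75 (leaning a little back past upright). A stiff hinge: it stays where it is left; about 3 N upward at the front edge moves it
- lid_lip (a point): middle of the lower front edge of the lid, moves with it; 120 mm from the hinge axis
- hinge_axis (a point): point on the lid's hinge axis (the case's y direction), mid-width, at the back top edge of the case, 84 mm above the table
- collar (a joint): steel collar, 40 mm diameter, 22 long, captive on the hinge pin, with a flat wing (8 thick, 22 wide along the pin) reaching 55 mm from the axis: rad, 0 = wing level, pointing to the case's front (-x), 1.571 = straight up = locked; starts 0.5 to 0.85, stop at 2.3. Turns on the lid's axis in the same sense; about 1.5 N at the wing's end turns it; stays where left; does not move the lid
- collar_centre (a point): centre of the collar on the pin's axis, 84 mm above the table, 50 mm beyond the lid's -y edge
- wing_tip (a point): middle of the wing's outer end, 55 mm from the axis, moves with the collar
- locked_mark (a point): top of the upright fin (8 x 8 mm, 105 to 142 mm above the table) on the bracket, 28 mm beyond the collar's centre along the case's -y; the locked wing stands in line with it
- knife: palette knife, 80 g: wooden handle 100 x 22 x 20 mm (high), then a stiff steel blade 26 wide, 2.5 thick, from 55 to 125 mm ahead of the origin, 10 mm above its underside. Origin: centre of the handle's underside; x along the blade to its tip, z up as it lies. Balance point about 10 mm ahead of the origin. Starts flat on the table, blade roughly to +y world
- blade_tip (a point): end of the blade, 125 mm ahead of the knife's origin and 10 mm above its underside
- board: white board fixed on the table, 220 mm (x) by 180 mm (y), 8 mm thick, on the robot's right; origin centre of its underside
- brush: flat brush: same wooden handle as the knife (100 x 22 x 20 mm) but a 14 mm thick black bristle block at its end; it lies beside the knife, either of the two may lie nearer the robot; leave it. Origin: centre of the handle's underside, x towards the bristles
- tub: clear open cup, 70 mm wide, 50 high; origin centre of underside; leave it
- cutter: thin metal ring cutter 60 mm wide, 22 high; origin centre of underside; leave it
- stamp: small wooden cylinder 36 mm wide, 35 high; origin centre of underside; leave it
- pendant0: dark clay pendant, disc 56 mm wide, 6 thick, lying flat; origin centre of underside; leave it
- pendant1: dark clay pendant, disc 56 mm wide, 6 thick, lying flat; origin centre of underside; leave it
- pendant2: dark clay pendant, disc 56 mm wide, 6 thick, lying flat; origin centre of underside; leave it
Things that resemble listed ones, but are neither listed nor needed, are in the scene too. What is shaped like the knife but green is not meant.

How it is judged:
By the outcome, as a careful person would: the job done as asked, in the order asked, and still so for the second after the job is handed in, with the robot touching nothing.
It also fails if it takes over 61 s, if anything falls off the work surface, if the arm or the gripper's body presses on something with over 40 N, if the wrist force passes 120 N, or if a joint passes its speed limit or range.

## Robot

A 6-joint arm with a two-finger parallel gripper is mounted at the origin on the work surface. World frame = base frame: x ahead of the robot, y to its left, z up, the work surface at z = 0. Lengths are in m, angles in rad, forces in N, time in s.
With the tool pointing down it reaches from about 0.35 to 0.775 m from the base axis. Payload 5.5 kg.
Tool frame: the origin (TCP) lies midway between the tips of the shut fingers; the grasp point (between the pads) lies 19 mm behind it; z points along the fingers, y is the line along which they close (so a half turn about z gives the same grasp; the last joint's range is limited). The gripper opens to 85 mm and grips with 20 to 120 N. Pads are 22 mm wide; open, the fingers measure 114 mm over their backs; the gripper's body (76 mm by 85 mm) begins 54 mm behind the grasp point. The pads swing forward as they close: fully open they stand 13 mm farther back than shut.
Start: joints at [-1.429, 0.313, 0.046, 1.304, 0, 1.431], TCP at [0.16, -0.552, 0.231] pointing down, gripper open.
Joint ranges: [-2.76, 2.76], [-0.86, 1.69], [-1.03, 1.26], [-2.2, 2.34], [-1.47, 1.5], [-3.14, 3.14]. Speed limits (rad/s): [2.57, 2.57, 3.14, 3.14, 3.14, 3.14].

## Interface

Orientations are given as a unit quaternion [w, x, y, z].
In Python, from workcell import get_state, read_camera, camera_info, hand_in, recognise gives the robot as it stands.
- The arm moves only by the tool arm_command, never from a script. Its argument "moves" is one flat list of numbers, 7 for each row, row after row: the opening, from -1 (shut) to 1 (fully open), then the shift along the tool's x, y, z in mm, then the turn, a rotation vector about the tool's x, y, z in rad. A call has 1 to 8 rows; each row shifts and turns the commanded pose from where the row before left it, along the tool's axes as they then stand; what a row does not reach is not made up. A row lasts 1/8 s, in which the tool goes at most 62.5 mm and 10.7 degrees, less where a joint would pass 70% of its speed; a pose out of reach is approached as far as the arm can. A call with a gripper value outside its range is refused whole. The fingers move at their own pace and stop on an object; "newtons" is the grip in N (left out, the last holds). Time passes only in rows, so rows that do not move let the fingers close. It gives the time, the measured TCP pose, the force, the opening and the grip force at its end, in the units of the state.
- get_state(): the state, without advancing time (a new reading comes with each control period).
- read_camera(name): name is "scene" or "top" or "wrist"; returns (picture, depth): 384x512x3 uint8, blue, green, red; 384x512 float32, m along the optical axis (not along the pixel's ray), 0 where there is no reading.
- camera_info(name): a dict with "fovy" (degrees; the focal length in pixels is half the picture's height over the tangent of half this angle, whatever the lens; pixels are square), "cx", "cy" (the principal point, pixels), "eye" and "orientation" of the camera in the world; the wrist camera has in their place "tool_from_camera" (4x4, takes a point from camera to tool coordinates, whose origin is the TCP and whose axes are the flange's). Camera axes: x right, y down, z forward; pixel columns grow to the right and rows downward; lengths in m; the calibration is good to about 2 mm. The wrist camera is an equidistant fisheye: a pixel r from the principal point sees the ray r / f radians off the axis. A picture is of the moment at which its call begins: read the wrist's pose just before it. camera_info takes no time and is no camera call.
- hand_in(): hands the job in; it is judged then, once.
Trained networks look in the newest picture that a camera, given by its name, has taken for a name from the list of things; names that differ only in an ending like _2 or _b are one class to them, and where a whole thing is asked for, a point or a joint stands for the part that bears it (a point fixed in the world has none). Each returns a list of dicts, best first, with "confidence" (0 to 1); they miss things now and then, are a little off and sometimes report something else, mostly with a low value. They report only what shows in the picture. A call takes as long as a camera call. They do not tell look-alikes from the thing itself.
- recognise(camera, label): "point" ([column, row] in pixels, amid what is visible of it).
The state is a dict: "clock": time; "joint_pos": joint angles; "qvel": joint speeds; "tau": joint torques, N m; "tcp_pos": TCP position; "orientation": TCP orientation; "wrist_force": force on the tool from outside, world axes, zero at the start; "ft_torque": the same for the moment, N m; "finger_gap": finger opening in m; "grip_force": force on a finger pad.
Only numpy, scipy, OpenCV 4.12 (cv2) and the standard library are available. Lean on these libraries where they do the work, as an engineer would, in place of code of your own. Each camera call takes 0.05 s, during which the arm holds its last target. There are 200 camera calls.

## Working session

There is one attempt and no reset: what is moved stays moved. The work goes in short steps, Python scripts to look and compute and a tool call to move; the robot and the scene stay as the last step left them, time stands still between calls to the robot, and variables do not carry over. Pictures are saved under pics/ and viewed, at most 10 in all, crops included, and the job is handed in when it is done.

Besides the shell and the picture viewer there is one more tool, called after "Emit:" by a JSON object that holds its "method" and its "body", one argument or row to a line. arm_command: Moves the arm, as the interface text tells. Its arguments: {"type":"object","properties":{"moves":{"type":"array"},"newtons":{"type":"number"}},"required":["moves"]}

```bash
mkdir -p pics; ls
cat > h.py <<'E'
import numpy as np,cv2
from scipy.spatial.transform import Rotation as R
from workcell import *
def q2R(q): return R.from_quat([q[1],q[2],q[3],q[0]]).as_matrix()
def cam(name):
    s=get_state(); im,d=read_camera(name); i=camera_info(name)
    f=192/np.tan(np.radians(i["fovy"])/2)
    v,u=np.mgrid[0:384,0:512].astype(float)
    x=(u-i["cx"])/f; y=(v-i["cy"])/f
    if name=="wrist":
        r=np.hypot(x,y)+1e-9; k=np.tan(np.minimum(r,1.5))/r; x,y=x*k,y*k
    P=np.stack([x*d,y*d,d],-1)
    if name=="wrist":
        T=np.array(i["tool_from_camera"]); P=P@T[:3,:3].T+T[:3,3]
        P=P@q2R(s["orientation"]).T+np.array(s["tcp_pos"])
    else:
        P=P@q2R(i["orientation"]).T+np.array(i["eye"])
    P[d==0]=np.nan
    return im,d,P
E
python3 - <<'E'
from h import *
print(get_state())
for n in("top","scene"):
    im,d,P=cam(n); cv2.imwrite(f"pics/{n}0.png",im); np.savez(f"{n}0.npz",P=P,im=im)
    i=camera_info(n);print(n,i)
    for l in["case","lid","collar","knife","brush","board","wing_tip","lid_lip","tub","cutter","stamp","pendant0"]:
        for r in recognise(n,l)[:3]:
            c=np.round(r["point"]).astype(int); print(l,c,round(r["confidence"],2),np.round(P[c[1],c[0]],3))
E
```

```text
pics
{'clock': 0.0, 'joint_pos': array([-1.42861305e+00,  3.14022172e-01,  4.49751276e-02,  1.30359319e+00,
       -3.15245583e-05,  1.43121383e+00]), 'qvel': array([ 0.00189499,  0.00024769,  0.00130978,  0.00013872,  0.00034423,
       -0.00083754]), 'tau': array([ 9.71045392e-05, -4.80629718e+01,  2.98529935e+01,  1.93756842e-02,
       -2.46558402e-04, -2.45243612e-06]), 'tcp_pos': array([ 0.1597981 , -0.55181683,  0.23039491]), 'orientation': array([-9.21931374e-04,  9.90091987e-01,  1.40417263e-01, -1.69611596e-05]), 'wrist_force': array([-0.99345091,  0.56542031, -0.21015352]), 'ft_torque': array([-0.01673949, -0.00063655,  0.00348446]), 'grip_force': 0.0, 'finger_gap': 0.08518671632167901}
top {'fovy': 51.18528336169678, 'cx': 254.12161120936608, 'cy': 185.73603818282928, 'eye': array([0.39877583, 0.00470587, 1.15674547]), 'orientation': array([ 0.01865602, -0.7024151 ,  0.71134421, -0.01594962])}
case [180 157] 0.93 [0.531 0.206 0.09 ]
case [283 143] 0.24 [ 0.575 -0.075  0.022]
lid [178 161] 0.61 [0.52  0.211 0.09 ]
collar [169 105] 0.51 [0.668 0.232 0.103]
knife [282 144] 0
[... 1011 characters left out ...]
2 ]
collar [318 288] 0.52 [0.666 0.237 0.102]
knife [334 195] 0.85 [0.293 0.174 0.012]
knife [210 240] 0.84 [ 0.586 -0.082  0.012]
knife [201 132] 0.76 [ 0.202 -0.314  0.016]
brush [232 203] 0.64 [ 0.449 -0.082  0.02 ]
board [143 203] 0.55 [ 0.541 -0.323  0.005]
board [319 256] 0.24 [0.571 0.21  0.086]
wing_tip [313 288] 0.73 [0.694 0.231 0.14 ]
wing_tip [323 243] 0.37 [0.529 0.207 0.086]
lid_lip [324 241] 0.88 [0.524 0.208 0.088]
tub [112 241] 0.65 [ 0.693 -0.321  0.009]
cutter [182 162] 0.79 [ 0.343 -0.308  0.002]
stamp [383 220] 0.71 [0.345 0.327 0.031]
stamp [230 203] 0.51 [ 0.45  -0.088  0.019]
pendant0 [147 260] 0.57 [ 0.704 -0.205  0.004]
pendant0 [196 283] 0.56 [ 0.714 -0.056  0.004]
```

Run:
```python
import cv2
a=cv2.imread("pics/top0.png"); cv2.imwrite("pics/top0b.png",cv2.resize(a[50:320,130:430],None,fx=2.2,fy=2.2,interpolation=cv2.INTER_CUBIC))
a=cv2.imread("pics/scene0.png"); cv2.imwrite("pics/sc0b.png",cv2.resize(a[100:320,80:440],None,fx=2.2,fy=2.2,interpolation=cv2.INTER_CUBIC))
```

```text
(no output)
```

View pics/top0b.png

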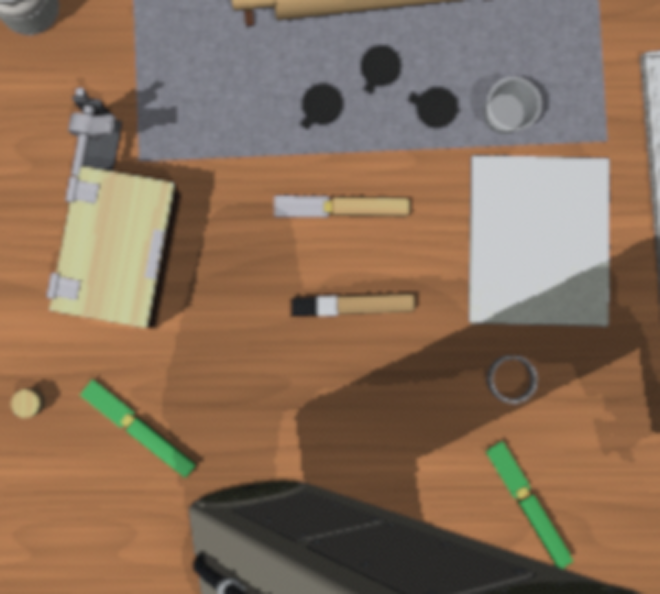

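View pics/sc0b.png

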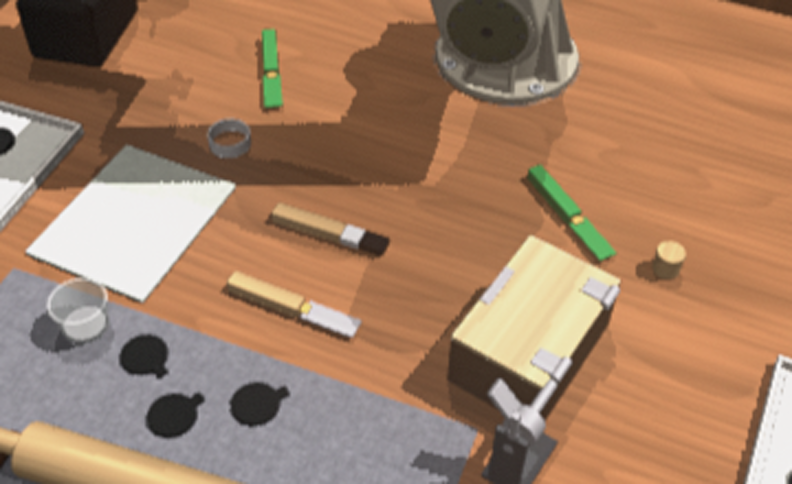

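The real knife (tan handle, steel blade pointing +y) is at top pixel (286,144). Things it could be taken for: the brush at (290,187) with its black block, and two green knife shapes at (193,245) and (370,277). The case is at (180,157) and the collar wing at about (169,106). Next I fit the poses and take a close crop of the knife.

```bash
cat > fit.py <<'E'
from h import *
def rect(pts):
    (c,s,a)=cv2.minAreaRect((pts[:,:2]*1000).astype(np.float32)); return np.round(c,1),np.round(s,1),round(a,2)
for n in("top","scene"):
    D=np.load(f"{n}0.npz"); P=D["P"];im=D["im"].astype(int);X,Y,Z=P[...,0],P[...,1],P[...,2]
    b,g,r=im[...,0],im[...,1],im[...,2]
    def m(x0,x1,y0,y1,z0,z1): return (X>x0)&(X<x1)&(Y>y0)&(Y<y1)&(Z>z0)&(Z<z1)
    def clean(k):
        return cv2.morphologyEx(k.astype(np.uint8),cv2.MORPH_OPEN,np.ones((3,3)))>0
    k=clean(m(.4,.68,.1,.33,.078,.1)&(r>b+25)&(r>120)); print(n,"lid",k.sum(),rect(P[k]),np.nanmean(P[k],0).round(4))
    k=m(.53,.62,-.17,.06,.006,.035); print("knife all",k.sum(),rect(P[k]),P[k].mean(0).round(4),np.percentile(P[k][:,1],[1,99]))
    kk=k&(r>b+40); print(" handle",kk.sum(),rect(P[kk]),np.median(P[kk],0).round(4))
    kk=k&(abs(r-b)<25); print(" blade",kk.sum(),rect(P[kk]),np.median(P[kk],0).round(4))
    k=m(.42,.62,-.46,-.23,.004,.015)&(r>120)|m(.42,.62,-.46,-.23,.004,.015); print("board",rect(P[k]),P[k].mean(0))
    k=m(.62,.76,.1,.32,.09,.16); print("collar",k.sum(),np.round(np.nanpercentile(P[k],[1,50,99],axis=0),3).tolist())
    q=P[k]; 
    for i in q[np.argsort(-q[:,2])][::max(1,len(q)//25)]: print("   ",i.round(3))
im=np.load("top0.npz")["im"]; cv2.imwrite("pics/kn.png",cv2.resize(im[125:210,240:335],None,fx=6,fy=6,interpolation=cv2.INTER_CUBIC))
E
python3 fit.py
```

```text
top lid 2608 (array([519.1, 204.5]), array([120.4, 180. ]), 78.82) [0.518  0.2027 0.0888]
knife all 513 (array([572.4, -81.1]), array([ 82.7, 172.2]), 2.59) [ 0.5756 -0.0793  0.0156] [-0.16625857  0.00463092]
 handle 306 (array([ 573.3, -102.2]), array([ 82.7, 129.9]), 2.59) [ 0.5744 -0.1148  0.0193]
 blade 203 (array([577.6, -28.4]), array([66.3, 24.1]), 89.6) [ 0.5775 -0.027   0.0113]
board (array([ 520.9, -346.2]), array([225.6, 199.7]), 89.29) [ 0.51919766 -0.3404315   0.00799137]
collar 272 [[0.633, 0.196, 0.09], [0.669, 0.228, 0.105], [0.699, 0.253, 0.142]]
    [0.697 0.231 0.144]
    [0.691 0.227 0.137]
    [0.659 0.199 0.126]
    [0.671 0.202 0.123]
    [0.65  0.202 0.123]
    [0.671 0.205 0.121]
    [0.664 0.211 0.118]
    [0.697 0.227 0.115]
    [0.693 0.228 0.111]
    [0.661 0.218 0.109]
    [0.659 0.218 0.107]
    [0.673 0.229 0.106]
    [0.695 0.248 0.105]
    [0.692 0.234 0.105]
    [0.676 0.24  0.104]
    [0.655 0.224 0.104]
    [0.657 0.224 0.103]
    [0.698 0.243 0.103]
    [0.677 0.235 0.102]
    [0.68  0.243 0.102]
    [0.655 0.233 0.101]
    [0.669 0.241 0.101]
  
[... 613 characters left out ...]
3505106  0.00711152]
collar 425 [[0.632, 0.199, 0.09], [0.673, 0.233, 0.104], [0.702, 0.257, 0.141]]
    [0.697 0.234 0.143]
    [0.699 0.231 0.137]
    [0.7   0.234 0.124]
    [0.673 0.207 0.122]
    [0.699 0.237 0.12 ]
    [0.667 0.207 0.118]
    [0.7   0.233 0.114]
    [0.673 0.212 0.113]
    [0.659 0.22  0.11 ]
    [0.663 0.221 0.108]
    [0.7   0.234 0.106]
    [0.673 0.244 0.105]
    [0.667 0.225 0.104]
    [0.697 0.238 0.103]
    [0.665 0.246 0.103]
    [0.659 0.228 0.102]
    [0.665 0.251 0.102]
    [0.672 0.246 0.101]
    [0.66  0.228 0.101]
    [0.655 0.231 0.099]
    [0.696 0.219 0.098]
    [0.666 0.252 0.096]
    [0.67  0.253 0.094]
    [0.663 0.254 0.092]
    [0.642 0.247 0.091]
```

View pics/kn.png

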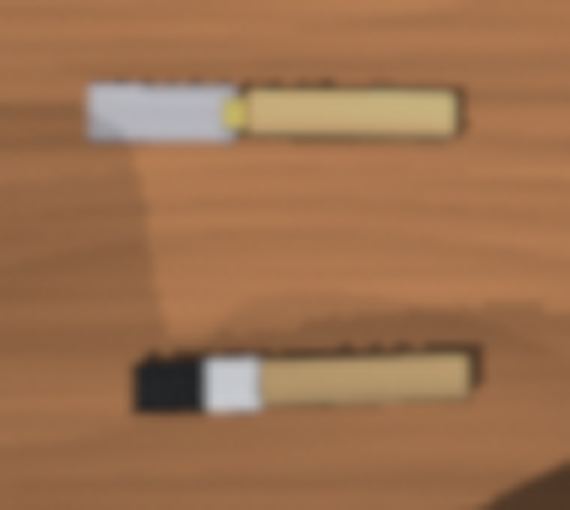

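The crop confirms it: steel blade and tan handle on top (knife), black bristles below (brush).

```bash
cat > plan.py <<'E'
from h import *
from scipy.spatial.transform import Slerp
def down(yaw): return np.array([[np.cos(yaw),np.sin(yaw),0],[np.sin(yaw),-np.cos(yaw),0],[0,0,-1]])
def plan(segs,start=None):
    """segs: (xyz, yaw, nrows, grip)"""
    s=get_state(); p=np.array(s["tcp_pos"]);M=q2R(s["orientation"])
    if start is not None: p,M=np.array(start[0]),down(start[1])
    out=[]
    for x,yaw,n,g in segs:
        x=np.array(x);sl=Slerp([0,1],R.from_matrix([M,down(yaw)]));p0=p.copy()
        for i in range(1,n+1):
            t=np.round((M.T@(p0+(x-p0)*i/n-p))*1000,0)
            r=np.round((R.from_matrix(M).inv()*sl(i/n)).as_rotvec(),2)
            out.append([g,*t,*r]); p=p+M@t/1000; M=M@R.from_rotvec(r).as_matrix()
    for i in range(0,len(out),8): print("[" + ",".join(f"{v:g}" for o in out[i:i+8] for v in np.array(o)+0.)+"]")
E
python3 - <<'E'
from plan import *
plan([((.5775,-.0965,.12),np.pi/2-.017,12,1),((.5775,-.0965,.05),np.pi/2-.017,4,1)])
E
```

```text
[1,44,-27,9,0,0,-0.11,1,47,-22,10,0,0,-0.1,1,48,-17,9,0,0,-0.11,1,50,-11,9,0,0,-0.1,1,52,-7,9,0,0,-0.11,1,51,-1,10,0,0,-0.11,1,51,5,9,0,0,-0.1,1,51,10,9,0,0,-0.11]
[1,49,15,9,0,0,-0.1,1,47,20,10,0,0,-0.11,1,45,26,9,0,0,-0.11,1,42,30,9,0,0,-0.1,1,0,0,18,0,0,0,1,0,0,17,0,0,0,1,0,0,18,0,0,0,1,0,0,17,0,0,0]
```

Emit:
{"method": "arm_command", "body": {
  "moves": [1, 44, -27, 9, 0, 0, -0.11, 1, 47, -22, 10, 0, 0, -0.1, 1, 48, -17, 9, 0, 0, -0.11, 1, 50, -11, 9, 0, 0, -0.1, 1, 52, -7, 9, 0, 0, -0.11, 1, 51, -1, 10, 0, 0, -0.11, 1, 51, 5, 9, 0, 0, -0.1, 1, 51, 10, 9, 0, 0, -0.11]
}}

```text
clock: 2.3
tcp_pos: [0.4396, -0.2472, 0.1573]
orientation: [0.0, 0.843, 0.538, 0.0]
wrist_force: [0.6, -1.1, 0.5]
finger_gap: 0.0855
grip_force: 0.0
```

Emit:
{"method": "arm_command", "body": {
  "moves": [1, 49, 15, 9, 0, 0, -0.1, 1, 47, 20, 10, 0, 0, -0.11, 1, 45, 26, 9, 0, 0, -0.11, 1, 42, 30, 9, 0, 0, -0.1, 1, 0, 0, 10, 0, 0, 0, 1, 0, 0, 0, 0, 0, 0]
}}

```text
clock: 3.05
tcp_pos: [0.5766, -0.0964, 0.1091]
orientation: [-0.001, 0.714, 0.7, -0.001]
wrist_force: [-0.5, -0.5, -0.6]
finger_gap: 0.0855
grip_force: 0.0
```

Run:
```python
from plan import *
s=get_state();print(s["clock"],s["tcp_pos"],s["joint_pos"],s["orientation"])
im,d,P=cam("wrist");cv2.imwrite("pics/w1.png",im)
X,Y,Z=P[...,0],P[...,1],P[...,2];i=im.astype(int);b,r=i[...,0],i[...,2]
k=(X>.53)&(X<.63)&(Y>-.19)&(Y<.05)&(Z>.006)&(Z<.035)
kk=k&(r>b+40)&(Z>.014);print("handle",kk.sum(),cv2.minAreaRect((P[kk][:,:2]*1000).astype(np.float32)),np.median(P[kk],0))
kk=k&(abs(r-b)<25);print("blade",kk.sum(),cv2.minAreaRect((P[kk][:,:2]*1000).astype(np.float32)) if kk.sum() else 0)
plan([((.5775,-.0965,.05),np.pi/2-.017,3,1),((.5775,-.0965,.003),np.pi/2-.017,4,1)])
```

```text
3.05 [ 0.57659512 -0.09637169  0.10911646] [-3.02629166e-01  3.95976242e-01 -1.41165489e-01  1.03628179e+00
 -4.96409037e-04  1.28707409e+00] [-0.00104036  0.71375883  0.70039028 -0.00083953]
handle 2950 ((573.7830200195312, -112.32533264160156), (110.61181640625, 22.074615478515625), 89.0230712890625) [ 0.57390397 -0.11027066  0.02063816]
blade 2588 ((576.1311645507812, -28.203304290771484), (69.03973388671875, 25.82325553894043), 88.56153869628906)
[1,0,0,20,0,0,0,1,0,1,20,0,0,0,1,1,0,20,0,0,0,1,0,0,12,0,0,0,1,0,0,11,0,0,0,1,0,0,12,0,0,0,1,0,0,12,0,0,0]
```

View pics/w1.png

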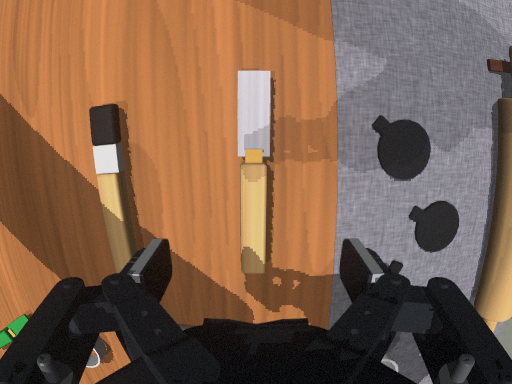

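The wrist view shows the knife centred between the fingers at (254,170), with the brush to the left at (110,180). I go down and grip.

Emit:
{"method": "arm_command", "body": {
  "moves": [1, 0, -1, 20, 0, 0, 0, 1, 0, 0, 20, 0, 0, 0, 1, 0, 0, 20, 0, 0, 0, 1, 0, 0, 20, 0, 0, 0, 1, 0, 0, 14, 0, 0, 0, 1, 0, 0, 12, 0, 0, 0, 1, 0, 0, 0, 0, 0, 0],
  "newtons": 80
}}

```text
clock: 3.98
tcp_pos: [0.5759, -0.0969, 0.0036]
orientation: [-0.001, 0.714, 0.7, -0.0]
wrist_force: [-0.3, -0.5, 0.2]
finger_gap: 0.0853
grip_force: 0.0
```

Emit:
{"method": "arm_command", "body": {
  "moves": [-1, 0, 0, 0, 0, 0, 0, -1, 0, 0, 0, 0, 0, 0, -1, 0, 0, 0, 0, 0, 0, -1, 0, 0, 0, 0, 0, 0, -1, 0, 0, 0, 0, 0, 0, -1, 0, 0, 0, 0, 0, 0],
  "newtons": 80
}}

```text
clock: 4.72
tcp_pos: [0.5773, -0.0968, 0.005]
orientation: [0.001, 0.714, 0.7, 0.0]
wrist_force: [-0.4, -0.1, 5.5]
finger_gap: 0.0196
grip_force: 80.5
```

Run:
```python
from plan import *
plan([((.577,-.097,.09),1.551,3,-1),((.4758,-.0132,.10),1.375,5,-1)])
```

```text
[-1,0,0,-28,0,0,0,-1,0,0,-29,0,0,0,-1,0,0,-28,0,0,0,-1,16,-21,-2,0,0,0.04,-1,16,-21,-2,0,0,0.03,-1,15,-21,-2,0,0,0.04,-1,14,-23,-2,0,0,0.03,-1,13,-22,-2,0,0,0.04]
```

Emit:
{"method": "arm_command", "body": {
  "moves": [-1, 0, 0, -28, 0, 0, 0, -1, 0, 0, -29, 0, 0, 0, -1, 0, 0, -28, 0, 0, 0, -1, 16, -21, -2, 0, 0, 0.04, -1, 16, -21, -2, 0, 0, 0.03, -1, 15, -21, -2, 0, 0, 0.04, -1, 14, -23, -2, 0, 0, 0.03, -1, 13, -22, -2, 0, 0, 0.04]
}}

```text
clock: 5.72
tcp_pos: [0.4745, -0.0125, 0.0989]
orientation: [-0.0, 0.774, 0.633, -0.0]
wrist_force: [0.1, -0.6, -0.7]
finger_gap: 0.0197
grip_force: 79.6
```

Emit:
{"method": "arm_command", "body": {
  "moves": [-1, 0, 0, 0, 0, 0, 0, -1, 0, 0, 0, 0, 0, 0],
  "newtons": 100
}}

```text
clock: 5.98
tcp_pos: [0.4765, -0.0134, 0.0993]
orientation: [0.001, 0.774, 0.634, 0.0]
wrist_force: [0.3, -0.5, -0.7]
finger_gap: 0.0195
grip_force: 102.8
```

```bash
cat > look.py <<'E'
from plan import *
s=get_state();print(s["clock"],s["tcp_pos"],s["orientation"],s["wrist_force"],s["finger_gap"])
T=np.array(s["tcp_pos"]);M=q2R(s["orientation"])
for n in("wrist","top","scene"):
    im,d,P=cam(n);cv2.imwrite(f"pics/a_{n}.png",im);i=im.astype(int);b,r=i[...,0],i[...,2]
    L=(P-T)@M   # tool coords
    k=(L[...,0]>.03)&(L[...,0]<.13)&(abs(L[...,1])<.025)&(L[...,2]>-.03)&(L[...,2]<.02)&(abs(r-b)<30)
    if k.sum()>20:
        q=L[k]*1000; print(n,"blade",k.sum(),cv2.minAreaRect(q[:,:2].astype(np.float32)),"z fit a+b*(x-100)",np.polyfit(q[:,0]-100,q[:,2],1).round(3),"z sd",q[:,2].std().round(2),"xpct",np.percentile(q[:,0],[1,99]).round(1))
    C=P-np.array([.5307,.2643,0]);cx=np.array([np.cos(1.375),np.sin(1.375),0]);cy=np.array([-cx[1],cx[0],0])
    X=C@cx*1000;Y=C@cy*1000;Z=P[...,2]*1000
    k=(X>-125)&(X<-20)&(abs(Y)<85)&(Z>78)&(Z<100)&(r>b+20)
    if k.sum()>200:
        A=np.c_[X[k]+120,Y[k],np.ones(k.sum())];w=np.linalg.lstsq(A,Z[k],rcond=None)[0];print(n,"lid top plane: slope x,y, z at front",w.round(3),"front X pct",np.percentile(X[k],[0.5,2]).round(1))
    k=(X>-135)&(X<-110)&(abs(Y)<70)&(Z>20)&(Z<70);
    if k.sum()>50: print(n,"front face X median",np.median(X[k]).round(1),k.sum(),"X at y",np.polyfit(Y[k],X[k],1).round(3))
E
python3 look.py
```

```text
5.975 [ 0.47652627 -0.01344194  0.09932627] [5.37190051e-04 7.73672128e-01 6.33585904e-01 2.25299780e-04] [ 0.34167682 -0.48713008 -0.74623171] 0.01953049390104799
wrist blade 8001 ((68.60509490966797, 0.18526172637939453), (70.24100494384766, 26.06521987915039), 0.42113378643989563) z fit a+b*(x-100) [ 1.000e-03 -6.884e+00] z sd 0.64 xpct [ 35.3 102.7]
top blade 71 ((93.37419128417969, 1.8586864471435547), (24.308109283447266, 18.528776168823242), 79.96200561523438) z fit a+b*(x-100) [ 5.000e-03 -6.169e+00] z sd 1.82 xpct [ 82.5 101.6]
top lid top plane: slope x,y, z at front [-6.0000e-03  1.0000e-03  8.9104e+01] front X pct [-121.  -119.5]
top front face X median -120.9 128 X at y [-3.00000e-03 -1.20889e+02]
scene blade 184 ((69.92997741699219, 0.8943300247192383), (28.340686798095703, 71.76148986816406), 88.48013305664062) z fit a+b*(x-100) [-0.023 -6.009] z sd 1.69 xpct [ 36.3 102.3]
scene lid top plane: slope x,y, z at front [-6.0000e-03 -1.0000e-03  8.8132e+01] front X pct [-117.4 -115.7]
```

View pics/a_wrist.png

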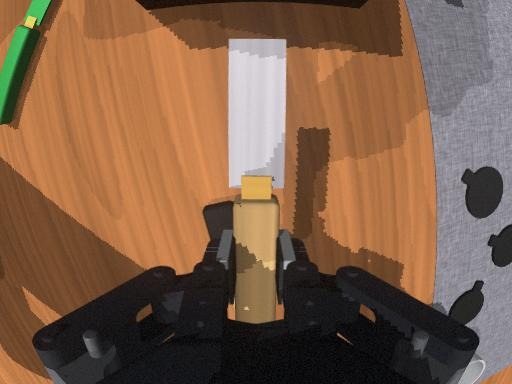

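Run:
```python
from plan import *
m=np.array([.5074,.1467,.0713]);d=np.array([.1945,.981,0])
plan([(m-.143*d,1.375,4,-1),(m-.113*d,1.375,2,-1),(m-.113*d,1.375,1,-1),(m-.078*d,1.375,5,-1)])
```

```text
[-1,5,0,7,0,0,0,-1,5,0,7,0,0,0,-1,5,-1,7,0,0,0,-1,5,0,7,0,0,0,-1,15,0,0,0,0,0,-1,15,0,0,0,0,0,-1,0,0,0,0,0,0,-1,7,0,0,0,0,0]
[-1,7,0,0,0,0,0,-1,7,0,0,0,0,0,-1,7,0,0,0,0,0,-1,7,0,0,0,0,0]
```

Emit:
{"method": "arm_command", "body": {
  "moves": [-1, 5, 0, 7, 0, 0, 0, -1, 5, 0, 7, 0, 0, 0, -1, 5, -1, 7, 0, 0, 0, -1, 5, 0, 7, 0, 0, 0, -1, 15, 0, 0, 0, 0, 0, -1, 15, 0, 0, 0, 0, 0, -1, 0, 0, 0, 0, 0, 0]
}}

```text
clock: 7.0
tcp_pos: [0.4851, 0.0374, 0.0716]
orientation: [0.0, 0.773, 0.634, 0.0]
wrist_force: [-0.0, 0.8, -0.7]
finger_gap: 0.0194
grip_force: 102.8
```

```bash
python3 look.py
python3 - <<'E'
import cv2
a=cv2.imread("pics/a_wrist.png")
cv2.imwrite("pics/a2.png",cv2.resize(a[0:220,130:400],None,fx=2.4,fy=2.4,interpolation=cv2.INTER_CUBIC))
E
```

```text
7.0 [0.48511568 0.03741954 0.0715705 ] [2.74532337e-04 7.73113986e-01 6.34266990e-01 2.73177245e-04] [-0.00932703  0.78637097 -0.70643861] 0.01938162429867663
wrist blade 11755 ((76.4975814819336, 0.0623626708984375), (49.986793518066406, 85.93223571777344), 89.90896606445312) z fit a+b*(x-100) [-0.019 -7.463] z sd 6.99 xpct [ 36.  118.2]
wrist lid top plane: slope x,y, z at front [ 0.249  0.    87.353] front X pct [-120.2 -120. ]
wrist front face X median -119.6 4484 X at y [-4.00000e-03 -1.19608e+02]
top blade 72 ((121.07926177978516, -0.17497634887695312), (49.16518783569336, 11.1730318069458), 84.26785278320312) z fit a+b*(x-100) [  0.043 -19.227] z sd 1.97 xpct [113.6 125.2]
top lid top plane: slope x,y, z at front [-7.0000e-03  0.0000e+00  8.9145e+01] front X pct [-120.5 -116. ]
scene blade 263 ((81.27560424804688, -4.827800750732422), (92.71809387207031, 47.149391174316406), 6.3647966384887695) z fit a+b*(x-100) [ -0.162 -11.18 ] z sd 5.83 xpct [ 36.6 124.6]
scene lid top plane: slope x,y, z at front [-7.0000e-03 -1.0000e-03  8.8141e+01] front X pct [-117.6 -115.3]
```

View pics/a2.png

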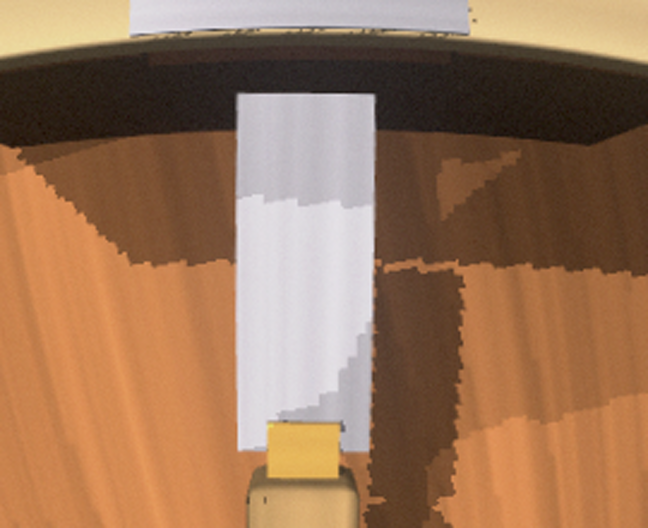

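Blade (crop column 305) is lined up with the steel strip (column 300), at slot height within about 1 mm. I insert it.

Emit:
{"method": "arm_command", "body": {
  "moves": [-1, 7, 0, 0, 0, 0, 0, -1, 7, 0, 0, 0, 0, 0, -1, 0, 0, 0, 0, 0, 0]
}}

```text
clock: 7.52
tcp_pos: [0.4875, 0.0503, 0.0713]
orientation: [0.0, 0.774, 0.634, 0.0]
wrist_force: [0.5, -0.9, -0.7]
finger_gap: 0.0196
grip_force: 102.8
```

Emit:
{"method": "arm_command", "body": {
  "moves": [-1, 7, 0, 0, 0, 0, 0, -1, 7, 0, 0, 0, 0, 0, -1, 7, 0, 0, 0, 0, 0, -1, 0, 0, 0, 0, 0, 0]
}}

```text
clock: 8.02
tcp_pos: [0.4916, 0.071, 0.0712]
orientation: [0.0, 0.774, 0.634, -0.0]
wrist_force: [-0.2, -0.6, -0.5]
finger_gap: 0.0194
grip_force: 102.8
```

Run:
```python
import numpy as np
p=np.array([-94,-7.3]);r=92
out=[]
for t in np.linspace(0.05,1.70,24):
    q=np.array([-r*np.cos(t)-5*np.sin(t), r*np.sin(t)-5*np.cos(t)])
    s=np.round(q-p); p=p+s; out.append(f"{t:.2f}: {s[0]:g},0,{-s[1]:g}")
print("\n".join(out))
```

```text
0.05: 2,0,-7
0.12: 0,0,-7
0.19: 1,0,-6
0.27: 1,0,-7
0.34: 2,0,-6
0.41: 2,0,-6
0.48: 2,0,-6
0.55: 3,0,-6
0.62: 3,0,-6
0.70: 4,0,-5
0.77: 4,0,-6
0.84: 5,0,-4
0.91: 5,0,-5
0.98: 5,0,-4
1.05: 5,0,-4
1.13: 6,0,-3
1.20: 6,0,-3
1.27: 6,0,-3
1.34: 6,0,-2
1.41: 7,0,-1
1.48: 6,0,-2
1.56: 7,0,-0
1.63: 6,0,-0
1.70: 7,0,-0
```

Emit:
{"method": "arm_command", "body": {
  "moves": [-1, 0, 0, -4, 0, 0, 0, -1, 1, 0, -4, 0, 0, 0, -1, 0, 0, -6, 0, 0, 0, -1, 1, 0, -6, 0, 0, 0, -1, 1, 0, -7, 0, 0, 0]
}}

```text
clock: 8.65
tcp_pos: [0.4919, 0.0732, 0.0986]
orientation: [0.0, 0.774, 0.633, -0.0]
wrist_force: [-0.8, -2.5, -2.3]
finger_gap: 0.0195
grip_force: 102.7
```

```bash
python3 look.py
```

```text
8.65 [0.49186625 0.07318711 0.0986335 ] [ 1.68573780e-06  7.73932349e-01  6.33268193e-01 -3.39573675e-04] [-0.77631329 -2.50646253 -2.31847968] 0.019460409332332652
wrist blade 8811 ((63.328819274902344, 0.0885467529296875), (50.00343704223633, 59.7015266418457), 89.78984832763672) z fit a+b*(x-100) [ -0.295 -20.49 ] z sd 6.23 xpct [35.4 92.7]
wrist lid top plane: slope x,y, z at front [2.1000e-02 1.0000e-03 8.0653e+01] front X pct [-119.8 -119.6]
wrist front face X median -119.7 358 X at y [-4.00000e-03 -1.19664e+02]
top lid top plane: slope x,y, z at front [ -0.202   0.    114.226] front X pct [-49.2 -47.1]
scene blade 192 ((64.34281158447266, 0.1869831085205078), (58.74811935424805, 48.643463134765625), 1.1496011018753052) z fit a+b*(x-100) [ -0.338 -21.192] z sd 6.85 xpct [38.7 93.3]
scene lid top plane: slope x,y, z at front [1.2900e-01 2.0000e-02 8.4904e+01] front X pct [-115.5 -106.2]
```

The lid is rising (about 0.25 rad). I continue along the arc.

Emit:
{"method": "arm_command", "body": {
  "moves": [-1, 3, 0, -7, 0, 0, 0, -1, 2, 0, -8, 0, 0, 0, -1, 2, 0, -6, 0, 0, 0, -1, 2, 0, -6, 0, 0, 0, -1, 3, 0, -6, 0, 0, 0, -1, 3, 0, -6, 0, 0, 0, -1, 4, 0, -5, 0, 0, 0, -1, 4, 0, -6, 0, 0, 0]
}}

```text
clock: 9.8
tcp_pos: [0.4967, 0.0961, 0.1486]
orientation: [0.0, 0.774, 0.633, -0.0]
wrist_force: [0.3, -0.7, -2.8]
finger_gap: 0.0194
grip_force: 102.6
```

Emit:
{"method": "arm_command", "body": {
  "moves": [-1, 5, 0, -4, 0, 0, 0, -1, 5, 0, -5, 0, 0, 0, -1, 5, 0, -4, 0, 0, 0, -1, 5, 0, -4, 0, 0, 0, -1, 6, 0, -3, 0, 0, 0, -1, 6, 0, -3, 0, 0, 0, -1, 6, 0, -3, 0, 0, 0, -1, 6, 0, -2, 0, 0, 0]
}}

```text
clock: 10.8
tcp_pos: [0.5055, 0.1395, 0.1765]
orientation: [0.0, 0.774, 0.633, 0.0]
wrist_force: [-0.6, -1.6, -3.0]
finger_gap: 0.0194
grip_force: 102.8
```

```bash
cat > lid.py <<'E'
from plan import *
for n in("scene","top"):
    im,d,P=cam(n);cv2.imwrite(f"pics/l_{n}.png",im);i=im.astype(int);b,r=i[...,0],i[...,2]
    C=P-np.array([.5307,.2643,0]);cx=np.array([np.cos(1.375),np.sin(1.375),0]);cy=np.array([-cx[1],cx[0],0])
    X=C@cx*1000;Y=C@cy*1000;Z=P[...,2]*1000-84
    k=(np.hypot(X,Z)<135)&(Z>15)&(abs(Y)<88)&(r>b+25)&(r>110)
    if k.sum()>30:
        u,s,v=np.linalg.svd(np.c_[X[k],Y[k],Z[k]]-np.median(np.c_[X[k],Y[k],Z[k]],0),full_matrices=False)
        print(n,k.sum(),"normal",v[2].round(3),"theta",np.arctan2(*(np.sign(v[2][0])*v[2][[0,2]])).round(3),"meanXZ",X[k].mean().round(1),Z[k].mean().round(1),"pct X",np.percentile(X[k],[2,50,98]).round(1),"Z",np.percentile(Z[k],[2,98]).round(1))
E
python3 lid.py
```

```text
scene 1237 normal [0.965 0.007 0.262] theta 1.306 meanXZ -12.3 76.2 pct X [-32.1 -10.9   1.4] Z [ 19.1 118.6]
```

Emit:
{"method": "arm_command", "body": {
  "moves": [-1, 7, 0, -1, 0, 0, 0, -1, 6, 0, -2, 0, 0, 0, -1, 7, 0, 0, 0, 0, 0, -1, 6, 0, 0, 0, 0, 0, -1, 7, 0, 0, 0, 0, 0, -1, 4, 0, 1, 0, 0, 0, -1, 0, 0, 0, 0, 0, 0]
}}

```text
clock: 11.78
tcp_pos: [0.5129, 0.176, 0.1782]
orientation: [-0.0, 0.774, 0.634, 0.0]
wrist_force: [-0.8, -0.7, -1.6]
finger_gap: 0.0193
grip_force: 103.1
```

```bash
python3 lid.py
```

```text
scene 352 normal [ 0.129 -0.059 -0.99 ] theta 3.012 meanXZ -1.9 112.0 pct X [-77.5  20.5  25.9] Z [ 94.4 120. ]
```

Still moving freely with low force. I nudge on in small steps until the stop shows up in the force.

Emit:
{"method": "arm_command", "body": {
  "moves": [-1, 2, 0, 0, 0, 0, 0, -1, 2, 0, 0, 0, 0, 0, -1, 0, 0, 0, 0, 0, 0]
}}

```text
clock: 12.25
tcp_pos: [0.5129, 0.1771, 0.1781]
orientation: [0.001, 0.774, 0.633, -0.002]
wrist_force: [-2.3, -8.1, 1.3]
finger_gap: 0.0193
grip_force: 103.2
```

Emit:
{"method": "arm_command", "body": {
  "moves": [-1, 2, 0, 0, 0, 0, 0, -1, 0, 0, 0, 0, 0, 0]
}}

```text
clock: 12.5
tcp_pos: [0.5128, 0.1773, 0.178]
orientation: [0.002, 0.775, 0.632, -0.003]
wrist_force: [-3.1, -15.5, 3.1]
finger_gap: 0.0198
grip_force: 103.4
```

Emit:
{"method": "arm_command", "body": {
  "moves": [-1, 2, 0, 0, 0, 0, 0, -1, 0, 0, 0, 0, 0, 0]
}}

```text
clock: 12.75
tcp_pos: [0.5127, 0.1775, 0.1779]
orientation: [0.004, 0.775, 0.632, -0.005]
wrist_force: [-4.9, -20.3, 3.3]
finger_gap: 0.0194
grip_force: 103.6
```

At the stop (20 N reaction). I retract and carry the knife to the board.

Run:
```python
from plan import *
s=get_state();p=np.array(s["tcp_pos"]);d=np.array([.1945,.981,0])
plan([(p-.08*d,1.37,3,-1),((.511,-.351,.12),.785,10,-1),((.511,-.351,.03),.785,4,-1)])
```

```text
[-1,-27,0,0,0,0,0,-1,-26,0,1,0,0.01,0,-1,-27,1,0,0,0,0,-1,-44,10,6,0,0,0.06,-1,-43,13,6,0,0,0.06,-1,-42,16,6,0,0,0.05,-1,-41,18,5,0,0,0.06,-1,-41,20,6,0,0,0.06]
[-1,-39,22,6,0,0,0.06,-1,-37,25,6,0,0,0.06,-1,-36,27,6,0,0,0.06,-1,-35,29,6,0,0,0.05,-1,-33,31,6,0,0,0.06,-1,0,0,22,0,0,0,-1,0,0,23,0,0,0,-1,0,0,22,0,0,0]
[-1,1,0,23,0,0,0]
```

Emit:
{"method": "arm_command", "body": {
  "moves": [-1, -30, 0, 0, 0, 0, 0, -1, -28, 0, 1, 0, 0, 0, -1, -27, 0, 0, 0, 0, 0, -1, -44, 10, 6, 0, 0, 0.06, -1, -43, 13, 6, 0, 0, 0.06, -1, -42, 16, 6, 0, 0, 0.05, -1, -41, 18, 5, 0, 0, 0.06, -1, -41, 20, 6, 0, 0, 0.06]
}}

```text
clock: 13.75
tcp_pos: [0.5056, -0.1268, 0.1484]
orientation: [0.0, 0.858, 0.514, 0.001]
wrist_force: [1.0, -0.3, -1.2]
finger_gap: 0.0196
grip_force: 103.0
```

Emit:
{"method": "arm_command", "body": {
  "moves": [-1, -39, 22, 6, 0, 0, 0.06, -1, -37, 25, 6, 0, 0, 0.06, -1, -36, 27, 6, 0, 0, 0.06, -1, -35, 29, 6, 0, 0, 0.05, -1, -33, 31, 6, 0, 0, 0.06, -1, 0, 0, 22, 0, 0, 0, -1, 0, 0, 23, 0, 0, 0, -1, 0, 0, 0, 0, 0, 0]
}}

```text
clock: 14.75
tcp_pos: [0.5113, -0.3494, 0.0712]
orientation: [-0.002, 0.923, 0.385, -0.001]
wrist_force: [-0.4, 0.5, -0.7]
finger_gap: 0.0193
grip_force: 103.0
```

```bash
python3 lid.py
python3 - <<'E'
from plan import *
s=get_state();print(s["clock"],s["tcp_pos"],s["orientation"],s["finger_gap"])
T=np.array(s["tcp_pos"]);M=q2R(s["orientation"])
im,d,P=cam("wrist");cv2.imwrite("pics/b.png",im);i=im.astype(int);b,r=i[...,0],i[...,2]
L=(P-T)@M*1000
k=(L[...,0]>35)&(L[...,0]<130)&(abs(L[...,1])<25)&(L[...,2]>-40)&(L[...,2]<20)
q=L[k];print(k.sum(),"zfit",np.polyfit(q[:,0]-100,q[:,2],1).round(3),"roll",np.polyfit(q[:,1],q[:,2],1).round(3),cv2.minAreaRect(q[:,:2].astype(np.float32)))
k=(P[...,2]>.003)&(P[...,2]<.013)&(i.min(-1)>120);print("board",k.sum(),np.nanpercentile(P[k],[1,99],axis=0).round(3),cv2.minAreaRect((P[k][:,:2]*1000).astype(np.float32)),np.median(P[k][:,2]))
plan([((.511,-.351,.02),.785,4,-1)])
E
```

```text
scene 245 normal [ 0.994  0.004 -0.113] theta 1.684 meanXZ 22.6 114.8 pct X [17.5 22.8 26.7] Z [ 69.9 120.4]
top 250 normal [-0.688  0.003 -0.725] theta 0.759 meanXZ 20.0 118.0 pct X [16.  19.9 24.8] Z [114.7 121.3]
14.85 [ 0.51284067 -0.35041863  0.07371011] [5.69055197e-05 9.22625173e-01 3.85697772e-01 1.25327722e-04] 0.019410783922446627
8262 zfit [ 5.00e-03 -6.78e+00] roll [ 0.    -6.933] ((69.25810241699219, 0.07210540771484375), (68.58409881591797, 26.447721481323242), 0.28799134492874146)
board 48190 [[ 0.426 -0.718  0.006]
 [ 0.701 -0.251  0.01 ]] ((632.601806640625, -451.1200256347656), (408.15802001953125, 544.018798828125), 21.013763427734375) 0.00865037828300022
[-1,0,0,14,0,0,0,-1,-1,-1,13,0,0,0,-1,0,0,14,0,0,0.01,-1,-1,0,13,0,0,0]
```

View pics/b.png

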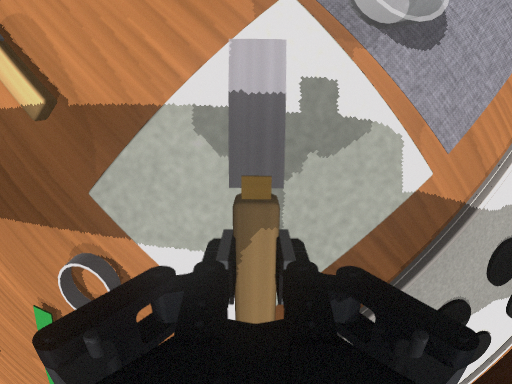

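Knife level on the blade fit, above the diagonal of the board. I lower and release.

Emit:
{"method": "arm_command", "body": {
  "moves": [-1, 0, 0, 14, 0, 0, 0, -1, 0, 0, 14, 0, 0, 0, -1, 0, 0, 14, 0, 0, 0, -1, 0, 0, 12, 0, 0, 0, -1, 0, 0, 4, 0, 0, 0, -1, 0, 0, 0, 0, 0, 0]
}}

```text
clock: 15.65
tcp_pos: [0.5125, -0.3503, 0.0149]
orientation: [-0.0, 0.923, 0.386, -0.0]
wrist_force: [0.2, 0.3, -1.0]
finger_gap: 0.0189
grip_force: 103.0
```

Emit:
{"method": "arm_command", "body": {
  "moves": [-1, 0, 0, 1, 0, 0, 0, -1, 0, 0, 0, 0, 0, 0],
  "newtons": 40
}}

```text
clock: 15.9
tcp_pos: [0.5129, -0.3507, 0.0148]
orientation: [0.0, 0.923, 0.386, 0.0]
wrist_force: [0.1, -1.0, -0.5]
finger_gap: 0.0193
grip_force: 103.0
```

Emit:
{"method": "arm_command", "body": {
  "moves": [-1, 0, 0, 1, 0, 0, 0, -1, 0, 0, 1, 0, 0, 0, -1, 0, 0, 0, 0, 0, 0]
}}

```text
clock: 16.27
tcp_pos: [0.5128, -0.3506, 0.0131]
orientation: [0.0, 0.923, 0.386, 0.0]
wrist_force: [-1.0, 0.6, 6.3]
finger_gap: 0.019
grip_force: 103.8
```

Emit:
{"method": "arm_command", "body": {
  "moves": [1, 0, 0, 0, 0, 0, 0, 1, 0, 0, 0, 0, 0, 0, 1, 0, 0, 0, 0, 0, 0, 1, 0, 0, 0, 0, 0, 0, 1, 0, 0, -15, 0, 0, 0, 1, 0, 0, -30, 0, 0, 0, 1, 0, 0, -45, 0, 0, 0, 1, 0, 0, -45, 0, 0, 0]
}}

```text
clock: 17.27
tcp_pos: [0.5126, -0.3504, 0.1496]
orientation: [0.0, 0.923, 0.386, 0.0]
wrist_force: [-0.2, -0.9, -0.1]
finger_gap: 0.0857
grip_force: 0.0
```

Run:
```python
from plan import *
s=get_state();print(s["clock"],s["tcp_pos"],s["orientation"],s["finger_gap"])
im,d,P=cam("wrist");i=im.astype(int);b,r=i[...,0],i[...,2]
k=(P[...,2]>.024)&(P[...,2]<.032)&(abs(P[...,0]-.5)<.1)&(abs(P[...,1]+.36)<.1)
print("handle",k.sum(),cv2.minAreaRect((P[k][:,:2]*1000).astype(np.float32)),np.median(P[k],0))
plan([((.58,-.07,.24),1.9,9,1),((.64,.14,.26),2.945,9,1),((.667,.2216,.24),2.945,3,1)])
```

```text
17.275 [ 0.5125512  -0.35039627  0.14964853] [3.43813440e-04 9.22651399e-01 3.85634885e-01 1.19502525e-04] 0.08565617023685651
handle 2344 ((498.7563781738281, -364.1367492675781), (103.4274673461914, 22.112627029418945), 44.81143569946289) [ 0.5003929  -0.36230702  0.02865525]
[1,27,-17,-9,0,0,-0.12,1,30,-13,-10,0,0,-0.13,1,30,-10,-9,0,0,-0.12,1,32,-5,-10,0,0,-0.12,1,32,-2,-9,0,0,-0.13,1,32,2,-9,0,0.01,-0.12,1,32,6,-10,0.01,0,-0.12,1,31,10,-9,0,0,-0.12]
[1,29,13,-9,0,0,-0.13,1,20,14,-2,0,0,-0.12,1,18,16,-2,0,0,-0.11,1,16,18,-2,0,0,-0.12,1,14,20,-3,0,0,-0.11,1,12,21,-2,0,0,-0.12,1,9,23,-2,0,0,-0.12,1,6,23,-2,0,0,-0.11]
[1,4,24,-2,0,0,-0.12,1,0,25,-2,0,0,-0.11,1,-3,28,7,0,0,0,1,-4,29,6,0,0,0,1,-3,28,7,0,0,0]
```

The knife lies flat on the board (handle top at 28.6 mm, centre (0.499,-0.364)). On to the collar.

Emit:
{"method": "arm_command", "body": {
  "moves": [1, 27, -17, -9, 0, 0, -0.12, 1, 30, -13, -10, 0, 0, -0.13, 1, 30, -10, -9, 0, 0, -0.12, 1, 32, -5, -10, 0, 0, -0.12, 1, 32, -2, -9, 0, 0, -0.13, 1, 32, 2, -9, 0, 0, -0.12, 1, 32, 6, -10, 0, 0, -0.12, 1, 31, 10, -9, 0, 0, -0.12]
}}

```text
clock: 18.32
tcp_pos: [0.5714, -0.0983, 0.2238]
orientation: [0.001, 0.631, 0.776, 0.0]
wrist_force: [0.3, 0.5, 0.5]
finger_gap: 0.0856
grip_force: 0.0
```

Emit:
{"method": "arm_command", "body": {
  "moves": [1, 29, 13, -9, 0, 0, -0.13, 1, 20, 14, -2, 0, 0, -0.12, 1, 18, 16, -2, 0, 0, -0.11, 1, 16, 18, -2, 0, 0, -0.12, 1, 14, 20, -3, 0, 0, -0.11, 1, 12, 21, -2, 0, 0, -0.12, 1, 9, 23, -2, 0, 0, -0.12, 1, 6, 23, -2, 0, 0, -0.11]
}}

```text
clock: 19.32
tcp_pos: [0.6249, 0.0956, 0.2474]
orientation: [0.001, 0.211, 0.977, 0.0]
wrist_force: [-0.2, -0.1, 0.1]
finger_gap: 0.0853
grip_force: 0.0
```

Emit:
{"method": "arm_command", "body": {
  "moves": [1, 4, 24, -2, 0, 0, -0.12, 1, 0, 25, -2, 0, 0, -0.11, 1, 0, 0, 0, 0, 0, 0]
}}

```text
clock: 19.7
tcp_pos: [0.639, 0.1436, 0.251]
orientation: [0.001, 0.099, 0.995, 0.0]
wrist_force: [0.3, -0.1, -0.5]
finger_gap: 0.0857
grip_force: 0.0
```

```bash
cat > col.py <<'E'
from plan import *
s=get_state();print(s["clock"],s["tcp_pos"],s["orientation"],s["joint_pos"].round(2))
for n in("wrist","scene","top"):
    im,d,P=cam(n);cv2.imwrite(f"pics/c_{n}.png",im)
    C=P-np.array([.668,.2367,.084]);cx=np.array([np.cos(1.375),np.sin(1.375),0]);cy=np.array([-cx[1],cx[0],0])
    X=C@cx*1000;Y=C@cy*1000;Z=C[...,2]*1000
    for nm,y0,y1 in(("wing",-11,11),("fin",-33,-23)):
        k=(abs(X)<62)&(Y>y0)&(Y<y1)&(Z>(24 if nm=="wing" else 28))&(np.hypot(X,Z)<64)
        if k.sum()>8:
            q=np.c_[X[k],Z[k]];print(n,nm,k.sum(),"mean",q.mean(0).round(1),"top",q[np.argsort(-q[:,1])[:5]].mean(0).round(1),"minX",np.percentile(X[k],[3,97]).round(1),"mean ang",np.arctan2(q[:,1],-q[:,0]).mean().round(3),"Y",np.percentile(Y[k],[3,97]).round(1))
E
python3 col.py;python3 lid.py; python3 -c "
from plan import *
plan([((.667,.2216,.24),2.945,3,1),((.667,.2216,.1),2.945,7,1)])"
```

```text
19.7 [0.63897511 0.14358083 0.25098591] [5.64982311e-04 9.87593090e-02 9.95111182e-01 1.24536413e-04] [0.1  0.47 0.33 1.43 0.   0.3 ]
wrist wing 385 mean [-30.6  35.2] top [-35.6  41.8] minX [-40.3 -18.4] mean ang 0.862 Y [-8.2 10.4]
wrist fin 107 mean [-0.9 50.8] top [ 0.7 59.5] minX [-3.4  4.8] mean ang 1.545 Y [-29.5 -23.5]
scene wing 90 mean [-27.5  33.2] top [-33.2  41.4] minX [-37.6 -17.3] mean ang 0.886 Y [-10.5   9.6]
scene fin 44 mean [ 3.4 46.1] top [ 0.9 59.3] minX [-0.7  6.7] mean ang 1.651 Y [-32.6 -24.6]
scene 245 normal [ 0.994  0.003 -0.108] theta 1.679 meanXZ 22.6 115.0 pct X [18.5 22.7 26.6] Z [ 93.7 120.3]
[1,-4,28,4,0,0,0,1,-4,28,3,0,0,0,1,-4,28,4,0,0,0,1,0,0,20,0,0,0,1,0,0,20,0,0,0,1,0,0,20,0,0,0,1,0,0,20,0,0,0,1,0,0,20,0,0,0]
[1,0,0,20,0,0,0,1,0,0,20,0,0,0]
```

View pics/c_wrist.png

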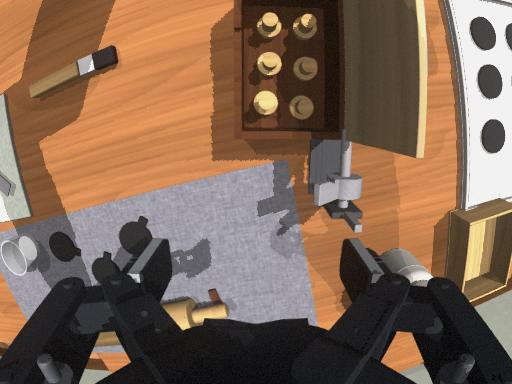

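The wrist view shows the case open, the lid leaning back at the right (380,80), and the wing plus fin at (345,190). I move over the wing and descend in front of it with the fingers open.

Emit:
{"method": "arm_command", "body": {
  "moves": [1, -4, 28, 4, 0, 0, 0, 1, -4, 28, 3, 0, 0, 0, 1, -4, 24, 4, 0, 0, 0, 1, 0, 0, 20, 0, 0, 0, 1, 0, 0, 20, 0, 0, 0, 1, 0, 0, 20, 0, 0, 0, 1, 0, 0, 20, 0, 0, 0, 1, 0, 0, 0, 0, 0, 0]
}}

```text
clock: 20.95
tcp_pos: [0.6651, 0.217, 0.1574]
orientation: [-0.002, 0.1, 0.995, -0.001]
wrist_force: [0.3, 0.9, 0.1]
finger_gap: 0.0853
grip_force: 0.0
```

Emit:
{"method": "arm_command", "body": {
  "moves": [1, 0, 0, 20, 0, 0, 0, 1, 0, 0, 20, 0, 0, 0, 1, 0, 0, 18, 0, 0, 0, 1, 0, 0, 0, 0, 0, 0]
}}

```text
clock: 21.45
tcp_pos: [0.6657, 0.2175, 0.1008]
orientation: [-0.001, 0.1, 0.995, -0.0]
wrist_force: [0.5, -0.3, -0.0]
finger_gap: 0.0856
grip_force: 0.0
```

Emit:
{"method": "arm_command", "body": {
  "moves": [1, 0, 8, 0, 0, 0, 0, 1, 0, 8, 0, 0, 0, 0, 1, 0, 6, 0, 0, 0, 0, 1, 0, 5, 0, 0, 0, 0, 1, 0, 5, 0, 0, 0, 0, 1, 0, 5, 0, 0, 0, 0, 1, 0, 0, 0, 0, 0, 0]
}}

```text
clock: 22.32
tcp_pos: [0.674, 0.255, 0.1015]
orientation: [0.0, 0.099, 0.995, 0.0]
wrist_force: [-0.1, -0.7, 0.7]
finger_gap: 0.0855
grip_force: 0.6
```

Emit:
{"method": "arm_command", "body": {
  "moves": [1, 0, 5, 0, 0, 0, 0, 1, 0, 5, 0, 0, 0, 0, 1, 0, 3, 0, 0, 0, 0, 1, 0, 0, 0, 0, 0, 0]
}}

```text
clock: 22.82
tcp_pos: [0.6762, 0.2679, 0.1009]
orientation: [-0.0, 0.099, 0.995, 0.0]
wrist_force: [-0.9, 0.5, 0.4]
finger_gap: 0.0853
grip_force: 0.0
```

```bash
python3 col.py
```

```text
22.825 [0.67618979 0.26790786 0.10092843] [-1.57757823e-04  9.93803798e-02  9.95049461e-01  2.90866486e-04] [0.27 0.67 0.29 1.2  0.   0.47]
wrist wing 2438 mean [-6.2 49. ] top [-10.   63.1] minX [-21.8   1.8] mean ang 1.457 Y [-7.9 10.1]
wrist fin 214 mean [ 3.7 46.5] top [ 0.7 59.6] minX [-2.1  5.7] mean ang 1.658 Y [-29.1 -23.1]
scene wing 89 mean [-4.4 44.4] top [-12.1  59.4] minX [-21.5   3. ] mean ang 1.488 Y [-10.7   9.4]
scene fin 46 mean [ 3.2 45.8] top [ 1.9 57.8] minX [-1.2  6.5] mean ang 1.646 Y [-32.3 -24.2]
top wing 26 mean [-11.9  47.1] top [-7.9 57.7] minX [-23.1  -3. ] mean ang 1.318 Y [ 1.4 10.7]
```

Emit:
{"method": "arm_command", "body": {
  "moves": [1, 0, -8, -5, 0, 0, 0, 1, 0, -12, -5, 0, 0, 0, 1, 0, -12, -1, 0, 0, 0, 1, 0, 0, 0, 0, 0, 0]
}}

```text
clock: 23.48
tcp_pos: [0.67, 0.2342, 0.1128]
orientation: [0.0, 0.101, 0.995, -0.0]
wrist_force: [0.0, 0.5, -0.5]
finger_gap: 0.0855
grip_force: 0.0
```

```bash
python3 col.py
```

```text
23.475 [0.67000626 0.23422742 0.11279564] [ 1.96102016e-04  1.00670216e-01  9.94919830e-01 -2.46146983e-05] [ 0.22  0.63  0.25  1.19 -0.    0.43]
wrist wing 1152 mean [-0.8 49.9] top [-5.1 56.6] minX [-44.2  41.3] mean ang 1.558 Y [-8.  10.4]
wrist fin 211 mean [ 1.4 56. ] top [-0.8 60. ] minX [-2.3  5. ] mean ang 1.596 Y [-30.1 -23. ]
scene wing 91 mean [-4.2 44.6] top [-2.9 56.5] minX [-42.7   3.1] mean ang 1.501 Y [-10.6   9.9]
scene fin 45 mean [ 3.1 46.1] top [ 2.1 57.7] minX [-1.   6.7] mean ang 1.643 Y [-32.4 -24. ]
top wing 20 mean [-7.2 46.2] top [-7.4 54.3] minX [-10.6  -2.3] mean ang 1.408 Y [ 1.9 10.7]
```

Emit:
{"method": "arm_command", "body": {
  "moves": [1, 0, 2.5, 0, 0, 0, 0, 1, 0, 0, 0, 0, 0, 0, -1, 0, 0, 0, 0, 0, 0, -1, 0, 0, 0, 0, 0, 0, -1, 0, 0, 0, 0, 0, 0, -1, 0, 0, 0, 0, 0, 0, -1, 0, 0, 0, 0, 0, 0, -1, 0, 0, 0, 0, 0, 0],
  "newtons": 20
}}

```text
clock: 24.62
tcp_pos: [0.6704, 0.2374, 0.1124]
orientation: [0.0, 0.1, 0.995, -0.001]
wrist_force: [-1.3, -3.2, 2.5]
finger_gap: 0.0075
grip_force: 23.4
```

Emit:
{"method": "arm_command", "body": {
  "moves": [-1, 0, 0, 0, 0, 0, 0, -1, 0, 0, 0, 0, 0, 0]
}}

```text
clock: 24.88
tcp_pos: [0.6704, 0.2374, 0.1124]
orientation: [0.0, 0.1, 0.995, -0.001]
wrist_force: [-2.1, -4.8, 3.8]
finger_gap: 0.0078
grip_force: 23.5
```

```bash
python3 col.py
```

```text
24.875 [0.67036521 0.23743255 0.11244501] [ 2.05768767e-05  9.99842118e-02  9.94988813e-01 -6.47378542e-04] [ 0.23  0.63  0.25  1.19 -0.    0.43]
wrist wing 2052 mean [ 1.8 51.4] top [-1.  63.7] minX [-14.2  17.6] mean ang 1.605 Y [-6.6  9.7]
wrist fin 199 mean [ 1.2 57.5] top [-1.1 59.8] minX [-2.4  4.8] mean ang 1.592 Y [-29.9 -23.1]
scene wing 80 mean [ 4.9 49.3] top [-1.9 62.9] minX [-13.3  20.2] mean ang 1.673 Y [-10.8   5. ]
scene fin 46 mean [ 3.2 46.1] top [ 1.2 58.6] minX [-0.9  6.8] mean ang 1.645 Y [-32.3 -24.3]
top wing 34 mean [-3.7 46.4] top [-2.4 59.4] minX [-16.2   9.3] mean ang 1.483 Y [ 3.  10.8]
```

Emit:
{"method": "arm_command", "body": {
  "moves": [1, 0, 0, 0, 0, 0, 0, 1, 0, 0, 0, 0, 0, 0, 1, 0, 0, 0, 0, 0, 0, 1, 0, 0, 0, 0, 0, 0, 1, 0, 0, -20, 0, 0, 0, 1, 0, 0, -40, 0, 0, 0, 1, 0, 0, -50, 0, 0, 0, 1, 0, 0, -40, 0, 0, 0]
}}

```text
clock: 26.02
tcp_pos: [0.6706, 0.2384, 0.2646]
orientation: [0.001, 0.1, 0.995, 0.0]
wrist_force: [0.8, -0.4, -0.0]
finger_gap: 0.0854
grip_force: 0.0
```

Emit:
{"method": "arm_command", "body": {
  "moves": [1, 0, -40, 0, 0, 0, 0, 1, 0, -50, 0, 0, 0, 0, 1, 0, -30, 0, 0, 0, 0, 1, 0, 0, 0, 0, 0, 0]
}}

```text
clock: 26.52
tcp_pos: [0.6464, 0.1186, 0.2628]
orientation: [0.0, 0.101, 0.995, -0.0]
wrist_force: [0.1, 0.6, 0.6]
finger_gap: 0.0855
grip_force: 0.0
```

```bash
python3 col.py; python3 lid.py
python3 - <<'E'
import cv2,numpy as np
a=cv2.imread("pics/c_wrist.png")[60:300,200:440]; b=cv2.imread("pics/c_scene.png")
cv2.imwrite("pics/fin.png",np.hstack([cv2.resize(a,(400,400)),cv2.resize(b[230:330,260:360],(400,400),interpolation=cv2.INTER_CUBIC)]))
E
```

```text
26.525 [0.6464437  0.11856926 0.26276671] [ 2.24319541e-04  1.01320749e-01  9.94853786e-01 -1.01994496e-05] [ 0.06  0.48  0.37  1.46 -0.    0.26]
wrist wing 342 mean [-1.1 46.2] top [ 0.3 56.8] minX [-3.3  4.4] mean ang 1.537 Y [-7.8 10.5]
wrist fin 113 mean [-1.1 50.4] top [ 1.  59.6] minX [-3.5  4.1] mean ang 1.543 Y [-30.  -23.2]
scene wing 66 mean [ 4.2 46.4] top [ 4.  56.5] minX [-0.4  7.1] mean ang 1.67 Y [-10.6   9.7]
scene fin 42 mean [ 3.5 46.6] top [ 2.4 59.1] minX [-1.1  6.6] mean ang 1.65 Y [-32.4 -25.6]
scene 244 normal [ 0.996  0.004 -0.094] theta 1.665 meanXZ 22.7 115.6 pct X [18.5 22.8 26.7] Z [ 98.3 119.8]
```

View pics/fin.png

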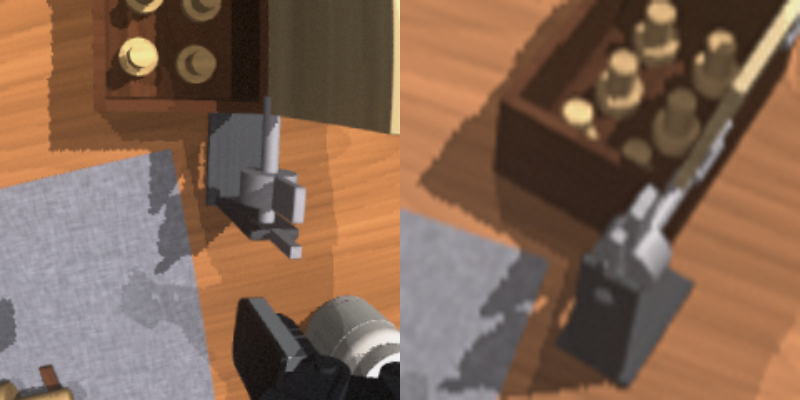

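Run:
```python
from plan import *
im,d,P=cam("wrist")
C=P-np.array([.5307,.2643,.084]);cx=np.array([np.cos(1.375),np.sin(1.375),0]);cy=np.array([-cx[1],cx[0],0])
X=C@cx*1000;Y=C@cy*1000;Z=C[...,2]*1000
k=(X>-15)&(X<25)&(abs(Y)<85)&(Z>15)&(Z<112)
c=np.polyfit(Z[k],X[k],1);print(k.sum(),c,"theta",np.pi/2+np.arctan(c[0]),"resid",np.std(X[k]-np.polyval(c,Z[k])))
```

```text
8152 [ 0.18327416 -4.01280018] theta 1.752058850705189 resid 0.5619862453532983
```

Lid at 1.752 rad (its stop), the wing in line with the fin, the knife flat on the board, and the robot clear of everything.

```bash
python3 -c "
from workcell import *
print(hand_in())"
```

```text
the job is handed in; nothing more can be done
None
```

I handed the job in at about 27 s of the 61 s allowed: the lid was levered up with the blade and swung back to its stop (1.752 rad measured). The collar wing was then gripped upright, in line with the locked mark to within about 1 mm. The knife lies flat on the white board, and nothing else was touched, though I did not re-measure the brush and other things.

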